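# Stow the graded steel cups and book the carrier out

### The arm

A 7-joint arm with a two-finger parallel gripper is mounted at the origin on the work surface. World frame = base frame: x ahead of the robot, y to its left, z up, the work surface at z = 0. Lengths are in m, angles in rad, forces in N, time in s.
With the tool pointing down it reaches from about 0.425 to 0.925 m from the base axis. Payload 6.8 kg.
Tool frame: the origin (TCP) lies between the finger pads; the fingertips stand r.tips_ahead ahead of it and the grasp point (between the pads) lies 5 mm behind it (r.tips_ahead is the distance from the TCP to the fingertips, in m); z points along the fingers, y is the line along which they close (so a half turn about z gives the same grasp; the last joint's range is limited). The gripper opens to 85 mm and grips with 20 to 120 N. Pads are 22 mm wide; open, the fingers measure 114 mm over their backs; the gripper's body (76 mm by 85 mm) begins 54 mm behind the grasp point. The pads swing forward as they close: fully open they stand 13 mm farther back than shut.
Start: joints at [1.14, 0.477, 0.022, 1.555, -0.011, 1.109, -0.083], TCP at [0.214, -0.64, 0.245] pointing down, gripper open.
Joint ranges: [-2.96, 2.96], [-0.34, 2.1], [-1.41, 1.46], [0.24, 2.44], [-1.37, 4.51], [0.17, 1.92], [-2.96, 2.96]. Speed limits (rad/s): [2.39, 2.39, 3.14, 3.14, 3.14, 3.14, 3.14].

### API

Orientations are given as a rotation vector (axis times angle).
In Python, from bench import r gives the robot as it stands.
- The arm moves only by the tool move_arm, never from a script. Its argument "rows" is one flat list of numbers, 4 for each row, row after row: the shift along the tool's x, y, z in cm, then the turn about the tool's z in degrees. In form: [tx, ty, tz, twist, tx, ty, tz, twist, ...]. A call has 1 to 10 rows; each row is the pose to reach, as a shift and turn from the pose commanded when the call began, along the tool's axes at that moment; what a row does not reach only later rows make up. A row lasts 1/8 s, in which the tool goes at most 62.5 mm and 10.7 degrees, less where a joint would pass 70% of its speed; a pose out of reach is approached as far as the arm can. A call with a gripper value outside its range is refused whole. "fingers" is the opening, from 0 (shut) to 1 (fully open), set as the call begins (left out, the last holds). The fingers move at their own pace and stop on an object; "newtons" is the grip in N (left out, the last holds). Time passes only in rows, so rows that repeat a pose let the fingers close. It gives the time, the measured TCP pose, the force, the opening and the grip force at its end, in the units of the state.
- r.get_obs(): the state, without advancing time (a new reading comes with each control period).
- r.grab_frame(name): name is "scene" or "top" or "wrist"; returns the picture (400x640x3 uint8, blue, green, red); there is no depth.
- r.camera_params(name): a dict with "fx", "fy", "cx", "cy" (pixels), "world_from_camera" (4x4, takes a point from camera to world coordinates). Camera axes: x right, y down, z forward; pixel columns grow to the right and rows downward; lengths in m; the calibration is good to about 2 mm. A picture is of the moment at which its call begins: read the wrist's pose just before it. camera_params takes no time and is no camera call; for the wrist camera it gives the pose at the moment of the call.
- r.hand_in(): hands the job in; it is judged then, once.
The state is a dict: "clock": time; "joints": joint angles; "qvel": joint speeds; "tau": joint torques, N m; "tcp_pos": TCP position; "orientation": TCP orientation; "contact_force": force on the tool from outside, world axes, zero at the start; "moment": the same for the moment, N m; "grip_width": finger opening in m; "gripper_force": force on a finger pad.
Only numpy, scipy, OpenCV 4.12 (cv2) and the standard library are available. Lean on these libraries where they do the work, as an engineer would, in place of code of your own. Each camera call takes 0.05 s, during which the arm holds its last target. There are 200 camera calls.

### The job

If the keeper bar stands in the way over the well of the cup carrier, swing it clear. Nest all the eared steel cups, standing upright, inside one another in size order, largest outermost, in that well, then swing the keeper shut over them until it is fully home in its catch. With the keeper shut, book the carrier out on the keypad, pressing the keys right down one at a time: first the key next to the lamp, then the key at the far end from the lamp, then the middle key. Leave everything else on the bench where it is, and press no key while the keeper is open.

Things in the scene. Friction and masses are not known exactly. Their poses are not given: they have to be found in the camera images.
- cup_xl: Plain steel cup, largest of the graded set (may be absent), upright: straight wall, outside diameter 100 mm, 56 mm high, wall 3 mm, floor 5 mm, about 0.22 kg. Flat upright lifting ear on the rim at the cup's +x: 8 mm thick radially, its middle 50 mm from the axis, 22 mm wide, rising 30 mm above the rim; pinch it from above. Origin: centre of underside; z up.
- cup_l: Plain steel cup, second of the graded set (may be absent), upright: straight wall, outside diameter 80 mm, 54 mm high, wall 3 mm, floor 5 mm, about 0.16 kg. Flat upright lifting ear on the rim at the cup's +x: 8 mm thick radially, its middle 40 mm from the axis, 22 mm wide, rising 30 mm above the rim; pinch it from above. Origin: centre of underside; z up.
- cup_m: Plain steel cup, third of the graded set (may be absent), upright: straight wall, outside diameter 60 mm, 52 mm high, wall 3 mm, floor 5 mm, about 0.11 kg. Flat upright lifting ear on the rim at the cup's +x: 8 mm thick radially, its middle 30 mm from the axis, 22 mm wide, rising 30 mm above the rim; pinch it from above. Origin: centre of underside; z up.
- cup_s: Plain steel cup, smallest of the graded set (may be absent), upright: straight wall, outside diameter 40 mm, 50 mm high, wall 3 mm, floor 5 mm, about 0.07 kg. Flat upright lifting ear on the rim at the cup's +x: 8 mm thick radially, its middle 20 mm from the axis, 22 mm wide, rising 30 mm above the rim; pinch it from above. Origin: centre of underside; z up.
- carrier: Fixed aluminium plate 270 x 150 x 8 mm (long along its x), in its middle a round well: black wall 5 mm thick, 108 mm inside diameter, top 22 mm above the bench; well floor at 8 mm. Keeper's hinge post 105 mm along +x (126 mm high), catch post 92 mm along -x (128 mm high), both on its x axis. Origin: underside centre, on the well's axis; z up.
- keeper (a joint): Angle (rad) of the keeper, a level bar 20 mm wide, 14 mm thick, underside 112 mm above the bench (clear of the ears of nested cups), turning about the hinge post. 0 = shut: along the carrier's -x over the well, at its stop, a spring ball behind it (a few N to pass, last 0.12 rad). Grows to 1.5 as it opens to the carrier's +y (clockwise from above). Light friction: stays put.
- keeper_hinge (a point): On the keeper's vertical hinge axis, 112 mm above the bench (height of the bar's underside).
- keeper_pin (a point): Top centre of the black upright grip pin (16 mm diameter, 28 mm tall above the bar's top face) at the bar's free end, 205 mm from the hinge axis; 154 mm above the bench.
- keypad: White keypad box fixed on the bench, 85 x 210 x 40 mm (long side along its y), three equal grey round spring keys in a row along y, 55 mm apart, and an amber dome lamp of 20 mm at the +y end. Origin: centre of the underside.
- key_a (a joint): Travel of the key next to the lamp (m): 0 up, 0.006 fully down (5 N), counts as pressed beyond 0.0042; springs back.
- key_a_top (a point): Centre of the top face (32 mm diameter) of the key next to the lamp; press straight down.
- key_b (a joint): Travel of the key in the middle (m): 0 up, 0.006 fully down (5 N), counts as pressed beyond 0.0042; springs back.
- key_b_top (a point): Centre of the top face (32 mm diameter) of the key in the middle; press straight down.
- key_c (a joint): Travel of the key at the end away from the lamp (m): 0 up, 0.006 fully down (5 N), counts as pressed beyond 0.0042; springs back.
- key_c_top (a point): Centre of the top face (32 mm diameter) of the key at the end away from the lamp; press straight down.
- lens: Bystander: black camera lens, 66 mm diameter, 70 mm high, standing. Origin: centre of the underside.
- paper_cup: Bystander: white paper drinking cup without an ear, 74 mm across the rim, 85 mm high, standing. Origin: centre of the underside.
- slide_box: Bystander: flat clear box with a yellow note, 90 x 130 x 28 mm. Origin: centre of the underside.
- driver: Bystander: screwdriver 150 mm long lying along its x.
- micrometer: Bystander: micrometer head, 95 mm long, 22 mm thick, lying along its x.
- clamp_block: Bystander: aluminium clamp block 50 x 60 x 35 mm with a brass screw, 55 mm high over all.
- collar: Bystander: dark steel collar, 64 mm outside diameter, 22 mm high.
Not all that is in view belongs to the job. Leave any pink look-alike of the keypad alone.

How it is judged:
On the way, in this order (a step that is already met when the one before it is completed fails the run):
1. all cups present are nested upright in the well in size order, keeper still open (horizontal distance between cup_xl and carrier below 0.007 m and z of cup_xl in the frame of carrier between 0.005 and 0.013 m and angle between each of cup_xl, cup_l, cup_m, cup_s's own z axis and vertical below 0.12 rad and horizontal distance between cup_l and carrier below 0.017 m and z of cup_l in the frame of carrier between 0.005 and 0.018 m and horizontal distance between cup_l and cup_xl below 0.01 m and horizontal distance between cup_m and carrier below 0.027 m and z of cup_m in the frame of carrier between 0.005 and 0.023 m and horizontal distance between cup_m and cup_xl below 0.02 m and horizontal distance between cup_m and cup_l below 0.01 m and horizontal distance between cup_s and carrier below 0.037 m and z of cup_s in the frame of carrier between 0.005 and 0.028 m and horizontal distance between cup_s and cup_xl below 0.03 m and horizontal distance between cup_s and cup_l below 0.02 m and horizontal distance between cup_s and cup_m below 0.01 m and linear speed of each of cup_xl, cup_l, cup_m, cup_s below 0.02 m/s and value of joint keeper above 0.3 rad), for 0.2 s.
2. the keeper is shut in its catch (horizontal distance between cup_xl and carrier below 0.007 m and z of cup_xl in the frame of carrier between 0.005 and 0.013 m and angle between each of cup_xl, cup_l, cup_m, cup_s's own z axis and vertical below 0.12 rad and horizontal distance between cup_l and carrier below 0.017 m and z of cup_l in the frame of carrier between 0.005 and 0.018 m and horizontal distance between cup_l and cup_xl below 0.01 m and horizontal distance between cup_m and carrier below 0.027 m and z of cup_m in the frame of carrier between 0.005 and 0.023 m and horizontal distance between cup_m and cup_xl below 0.02 m and horizontal distance between cup_m and cup_l below 0.01 m and horizontal distance between cup_s and carrier below 0.037 m and z of cup_s in the frame of carrier between 0.005 and 0.028 m and horizontal distance between cup_s and cup_xl below 0.03 m and horizontal distance between cup_s and cup_l below 0.02 m and horizontal distance between cup_s and cup_m below 0.01 m and value of joint keeper below 0.03 rad), for 0.2 s.
3. the key next to the lamp is pressed, alone (value of joint key_a above 0.0042 m and value of joint keeper below 0.03 rad and value of joint each of key_b, key_c below 0.002 m), for 0.05 s.
4. the key at the far end from the lamp is pressed, alone (value of joint key_c above 0.0042 m and value of joint keeper below 0.03 rad and value of joint each of key_a, key_b below 0.002 m), for 0.05 s.
5. the middle key is pressed, alone (value of joint key_b above 0.0042 m and value of joint keeper below 0.03 rad and value of joint each of key_a, key_c below 0.002 m), for 0.05 s.
At the end, for the whole second after the job is handed in: Every cup present stands upright (within 0.12 rad) on the floor of the next larger cup present, the outermost on the floor of the well (each within 5 mm of its height when seated directly or through all larger cups), at rest; the keeper is within 0.03 rad of shut; all keys are up again (all of step 2 and linear speed of each of cup_xl, cup_l, cup_m, cup_s below 0.02 m/s and value of joint each of key_a, key_b, key_c below 0.002 m); the robot touches nothing.
It fails at once if a key is pressed while the keeper is open (value of joint keeper above 0.1 rad and value of joint any of key_a, key_b, key_c above 0.0042 m).
It fails at once if two keys are pressed at once (value of joint each of key_a, key_b above 0.0042 m or value of joint each of key_a, key_c above 0.0042 m or value of joint each of key_b, key_c above 0.0042 m).
It fails at once if a bystander is moved more than 40 mm (distance of any of lens, paper_cup, slide_box, driver, micrometer, clamp_block, collar from where it was at the start of the episode above 0.04 m).
Of cup_xl, cup_l, cup_m, cup_s only 3 to 4 are there at a start; the rules pass over those that are not, and their reading is None.
At some moment in a run one of cup_xl, cup_l, cup_m may be knocked a few centimetres aside while the robot is not near it.
It also fails if it takes over 210 s, if anything falls off the work surface, if the arm or the gripper's body presses on something with over 40 N, if the wrist force passes 120 N, or if a joint passes its speed limit or range.

## Working session

There is one attempt and no reset: what is moved stays moved. The work goes in short steps, Python scripts to look and compute and a tool call to move; the robot and the scene stay as the last step left them, time stands still between calls to the robot, and variables do not carry over. Pictures are saved under pics/ and viewed, at most 14 in all, crops included, and the job is handed in when it is done.

Besides the shell and the picture viewer there is one more tool, called after "Emit:" by a JSON object that holds its "name" and its "arguments", one argument or row to a line. move_arm: Moves the arm, as the interface text tells. Its arguments: {"type":"object","properties":{"rows":{"type":"array"},"fingers":{"type":"number"},"newtons":{"type":"number"}},"required":["rows"]}

```bash
mkdir -p pics; ls; python3 - <<'E'
from bench import r
import cv2,numpy as np
o=r.get_obs();print(o,r.tips_ahead)
for n in("scene","top"):
    cv2.imwrite(f"pics/{n}0.png",cv2.resize(r.grab_frame(n),(800,500)) );p=r.camera_params(n);print(n,p)
E
```

```text
pics
{'clock': 0.0, 'joints': array([ 1.13989376,  0.47780073,  0.02232234,  1.55647284, -0.01149854,
        1.10927994, -0.08308196]), 'qvel': array([-1.51825719e-03, -1.52090818e-03, -2.05367919e-04,  1.45338177e-03,
        4.63365342e-04,  8.67344867e-05, -9.25441105e-04]), 'tau': array([ 4.44466541e-04, -5.96439493e+01,  1.60848476e+00, -2.81185770e+01,
        1.25244947e-02,  9.54562915e-03, -1.75245214e-05]), 'tcp_pos': array([ 0.21394239, -0.63959419,  0.24431589]), 'orientation': array([-3.09898698e+00, -5.04657820e-01,  6.62514250e-04]), 'contact_force': array([-0.4792459 , -0.45863341,  0.11686824]), 'moment': array([-0.02534655, -0.03713363,  0.05154268]), 'gripper_force': 0.0, 'grip_width': 0.08549906421919161} 0.014
scene {'fx': 467.19366215969376, 'fy': 467.19366215969376, 'cx': 316.7724220463411, 'cy': 195.8722626106401, 'world_from_camera': array([[-0.51457617,  0.44071856, -0.73551242,  1.54729559],
       [ 0.8573331 ,  0.25061548, -0.44963522,  0.51319093],
       [-0.01383179, -0.86195071, -0.50680337,  0.82670086],
       [ 0.        ,  0.        ,  0.        ,  1.        ]])}
top {'fx': 423.20263933518595, 'fy': 423.20263933518595, 'cx': 320.79698885518974, 'cy': 201.6566323111684, 'world_from_camera': array([[-0.01163278, -0.99010139,  0.13987106,  0.34021168],
       [-0.99984924,  0.0133208 ,  0.01113829, -0.09057158],
       [-0.01289124, -0.1397204 , -0.99010708,  1.51289113],
       [ 0.        ,  0.        ,  0.        ,  1.        ]])}
```

View pics/scene0.png

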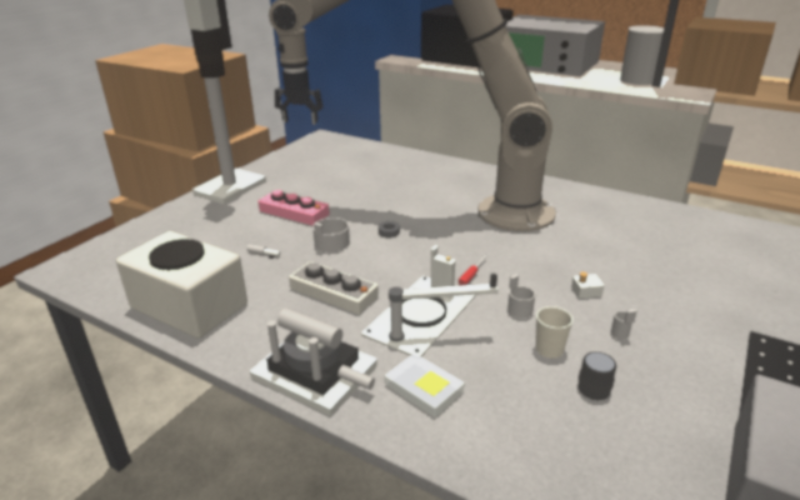

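View pics/top0.png

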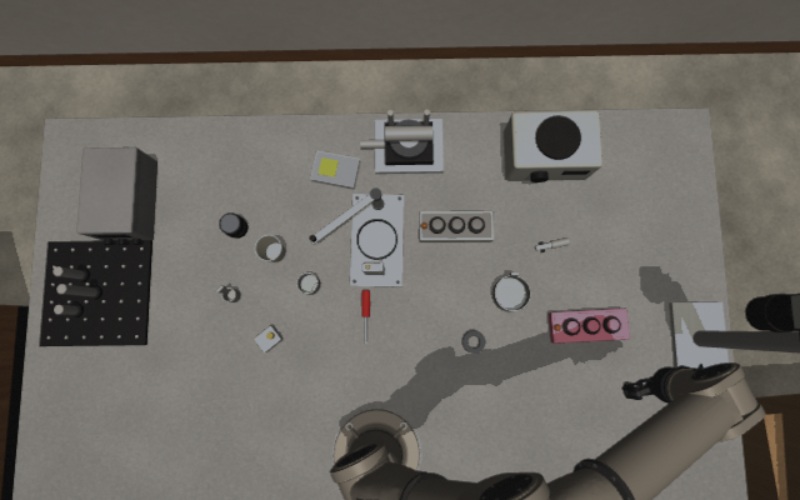

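The scene shows three eared cups, at top(800x500) pixels (510,292) big, (309,283) middle and (230,294) small. The keypad is at (456,226) with its lamp at (424,226). The keeper is part open, hinge (376,195) and pin (314,238). A pink decoy sits at (588,325).

```bash
cat >h.py <<'E'
from bench import r
import cv2,numpy as np
from scipy.spatial.transform import Rotation as R
def cast(p,px,z):
    T=p["world_from_camera"];d=T[:3,:3]@[(px[0]-p["cx"])/p["fx"],(px[1]-p["cy"])/p["fy"],1]
    o=T[:3,3];return (o+d*(z-o[2])/d[2]).round(4)
def tri(ps,pxs):
    A=np.zeros((3,3));b=np.zeros(3);L=[]
    for p,px in zip(ps,pxs):
        T=p["world_from_camera"];d=T[:3,:3]@[(px[0]-p["cx"])/p["fx"],(px[1]-p["cy"])/p["fy"],1];d/=np.linalg.norm(d)
        M=np.eye(3)-np.outer(d,d);A+=M;b+=M@T[:3,3];L.append((M,T[:3,3]))
    x=np.linalg.solve(A,b);return x.round(4),[round(float(np.linalg.norm(M@(x-o)))*1000,1) for M,o in L]
def proj(p,X):
    T=p["world_from_camera"];c=T[:3,:3].T@(np.asarray(X)-T[:3,3]);return np.array([p["fx"]*c[0]/c[2]+p["cx"],p["fy"]*c[1]/c[2]+p["cy"]]).round(1)
def go(xyz,yclose=None):
    """tool-axis shift (cm) and twist (deg) to reach xyz with tool y along world heading yclose (deg)"""
    o=r.get_obs();M=R.from_rotvec(o["orientation"]).as_matrix()
    s=M.T@(np.asarray(xyz)-o["tcp_pos"])*100
    cur=np.degrees(np.arctan2(M[1,1],M[0,1]));t=None
    if yclose is not None:
        t=-((yclose-cur+90)%180-90)   # tool z is down
    print("tcp",o["tcp_pos"].round(4),"yhead",round(cur,1),"tilt",np.degrees(np.arccos(-M[2,2])).round(2),"j7",o["joints"][6].round(2),"t",o["clock"],"F",o["contact_force"].round(1),"w",round(o["grip_width"],4))
    print("SHIFT cm",s.round(2),"twist",t if t is None else round(t,1))
def save(name,fn,crop=None,size=None):
    f=r.grab_frame(name);p=r.camera_params(name)
    if crop: x,y,w,h=crop;g=f[y:y+h,x:x+w]
    else: g=f
    cv2.imwrite("pics/"+fn,cv2.resize(g,size,interpolation=cv2.INTER_CUBIC) if size else g);return f,p
E
python3 - <<'E'
from h import *
p=r.camera_params("top")
for n,px,z in [("xl",(510,292),.056),("xlear",(512,273),.086),("m",(309,283),.052),("s",(231,295),.05),("sear",(222,289),.08),("well",(377,239),.022),("hinge",(376,194),.126),("pin",(313,239),.154),("catch",(373,268),.128),("keya",(437,225),.045),("keyb",(457,225),.045),("keyc",(477,225),.045),("lamp",(424,226),.045)]:
    print(n,cast(p,np.array(px)/1.25,z))
w=r.camera_params("wrist");print(w["fx"],(np.linalg.inv(w["world_from_camera"]) ).round(3))
o=r.get_obs();M=np.eye(4);M[:3,:3]=R.from_rotvec(o["orientation"]).as_matrix();M[:3,3]=o["tcp_pos"]
print("tool_from_cam",(np.linalg.inv(M)@w["world_from_camera"]).round(3))
go([0.47,-0.34,.30],90)
go([0.50,-0.34,.30],0)
E
```

```text
xl [ 0.4313 -0.3721  0.056 ]
xlear [ 0.4806 -0.3738  0.086 ]
m [0.4634 0.1819 0.052 ]
s [0.433  0.3987 0.05  ]
sear [0.4477 0.4138 0.08  ]
well [ 0.5895 -0.0057  0.022 ]
hinge [ 0.6949 -0.0095  0.126 ]
pin [0.5697 0.1539 0.154 ]
catch [ 0.4945 -0.0007  0.128 ]
keya [ 0.6233 -0.1765  0.045 ]
keyb [ 0.6225 -0.2328  0.045 ]
keyc [ 0.6217 -0.2891  0.045 ]
lamp [ 0.621  -0.1398  0.045 ]
311.9913592219365 [[ 0.317 -0.948 -0.002 -0.674]
 [-0.914 -0.306  0.268 -0.034]
 [-0.254 -0.083 -0.964  0.379]
 [ 0.     0.     0.     1.   ]]
tool_from_cam [[-0.    -0.964 -0.268  0.069]
 [ 1.    -0.    -0.     0.   ]
 [-0.    -0.268  0.964 -0.128]
 [ 0.     0.     0.     1.   ]]
tcp [ 0.214  -0.6397  0.2444] yhead -71.5 tilt 0.1 j7 -0.08 t 0.1 F [-0.3 -0.5  0.5] w 0.0857
SHIFT cm [ 33.79 -20.3   -5.53] twist 18.5
tcp [ 0.214  -0.6397  0.2444] yhead -71.5 tilt 0.1 j7 -0.08 t 0.1 F [-0.3 -0.5  0.5] w 0.0857
SHIFT cm [ 36.63 -19.35  -5.53] twist -71.5
```

Emit:
{"name": "move_arm", "arguments": {
  "rows": [6,-4,-0.5,-10,12,-8,-0.5,-20,18,-12,-0.5,-30,24,-15,-0.5,-40,31,-18,-0.5,-50,31,-18,-0.5,-60,31,-18,-0.5,-71.5,31,-18,-0.5,-71.5,31,-18,-0.5,-71.5],
  "fingers": 0.5
}}

```text
clock: 1.23
tcp_pos: [0.4502, -0.3719, 0.25]
orientation: [-2.227, -2.215, 0.001]
contact_force: [-0.4, -0.2, -0.0]
grip_width: 0.0429
gripper_force: 0.0
```

```bash
python3 - <<'E'
from h import *
go([.43,-.37,.25],0)
f,p=save("wrist","w1.png")
print(proj(p,[.4313,-.372,.056]),proj(p,[.48,-.374,.086]),p["world_from_camera"][:3,3])
E
```

```text
tcp [ 0.4502 -0.3719  0.25  ] yhead -0.3 tilt 0.04 j7 0.46 t 1.225 F [-0.4 -0.2 -0. ] w 0.0429
SHIFT cm [ 0.18 -2.02  0.  ] twist -0.3
[302.  183.1] [350.8 191.3] [ 0.4512584  -0.30372077  0.37827626]
```

View pics/w1.png

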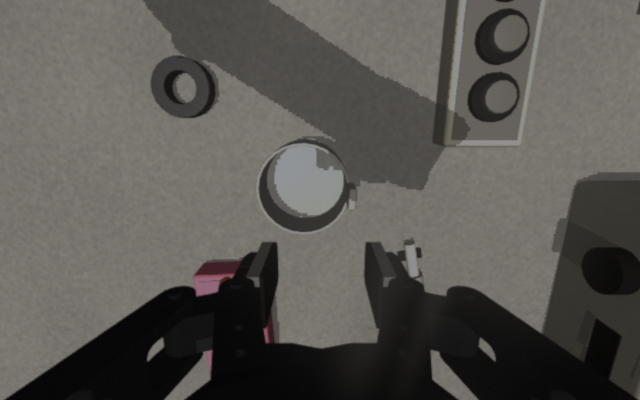

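Wrist view: the XL cup rim is at about (304,187), and its ear is at its right at about (352,195). I'll zoom in on that.

```bash
python3 - <<'E'
import cv2
f=cv2.imread("pics/w1.png")[125:245,245:375]
cv2.imwrite("pics/w1c.png",cv2.convertScaleAbs(cv2.resize(f,None,fx=5,fy=5,interpolation=cv2.INTER_CUBIC),alpha=1.3))
E
```

```text
(no output)
```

View pics/w1c.png

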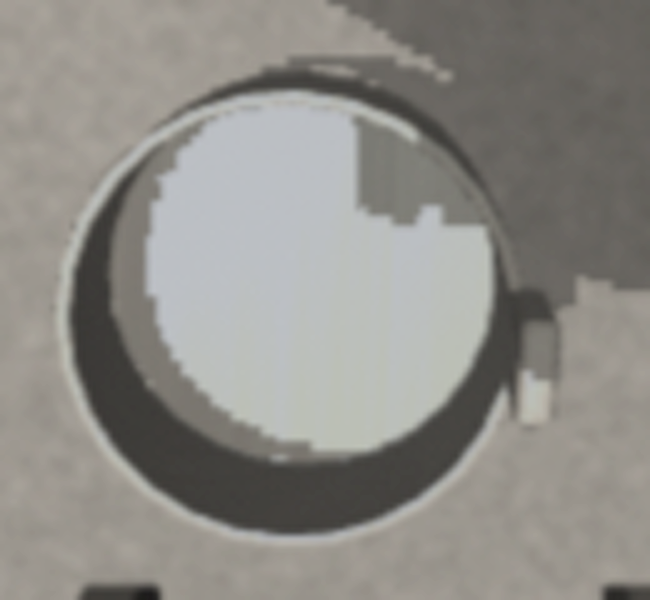

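Zoomed: the rim's outer circle is centred at (286,316) in the crop, and the ear's top face spans x 522–557, y 320–428.

```bash
python3 - <<'E'
from h import *
p=r.camera_params("wrist")
c=lambda u,v:(245+(u+.5)/5-.5,125+(v+.5)/5-.5)
C=cast(p,c(286,316),.056);E=cast(p,c(540,374),.086);print(C,E,np.linalg.norm(E[:2]-C[:2]),np.degrees(np.arctan2(*(E-C)[1::-1])))
print(np.linalg.norm(cast(p,c(55,316),.056)-cast(p,c(517,316),.056)))
pt=r.camera_params("top")
print(proj(pt,C)*1.25,proj(pt,E)*1.25)
h=-9.0
go([E[0],E[1],.13],h)
E
```

```text
[ 0.431  -0.3771  0.056 ] [ 0.4819 -0.382   0.086 ] 0.05113531069623026 -5.498759152186663
0.09780184047347984
[511.875 292.125] [515.  272.5]
tcp [ 0.4502 -0.3719  0.2501] yhead -0.3 tilt 0.04 j7 0.46 t 1.275 F [ 0.  -0.1 -1. ] w 0.043
SHIFT cm [-0.99  3.19 12.01] twist 8.7
```

Emit:
{"name": "move_arm", "arguments": {
  "rows": [-0.5,1.6,6,5.2,-1,3.2,11,5.2,-1,3.2,11,5.2]
}}

```text
clock: 1.65
tcp_pos: [0.4809, -0.3799, 0.1362]
orientation: [-2.316, -2.111, 0.002]
contact_force: [-0.0, 0.1, 0.9]
grip_width: 0.0428
gripper_force: 0.0
```

```bash
python3 - <<'E'
from h import *
go([.4819,-.382,.083],-5.5)
f,p=save("wrist","w2.png")
print(proj(p,[.4819,-.382,.086]),proj(p,[.431,-.377,.056]),p["world_from_camera"].tolist())
cv2.imwrite("pics/w2c.png",cv2.resize(f[100:350,150:470],None,fx=2.4,fy=2.4,interpolation=cv2.INTER_CUBIC))
E
```

```text
tcp [ 0.4809 -0.3799  0.1362] yhead -5.3 tilt 0.46 j7 0.31 t 1.65 F [-0.   0.1  0.9] w 0.0428
SHIFT cm [-0.22  0.15  5.32] twist 0.2
[319.8 232.2] [248.1 216.7] [[0.9956849967566171, -0.08899818884155081, -0.026281354925031586, 0.48930975752775907], [-0.09278396906535055, -0.9596262397762096, -0.26553458346785896, -0.3132731887724349], [-0.001588180799496981, 0.266827289301325, -0.9637430546394883, 0.26734601246707235], [0.0, 0.0, 0.0, 1.0]]
```

View pics/w2c.png

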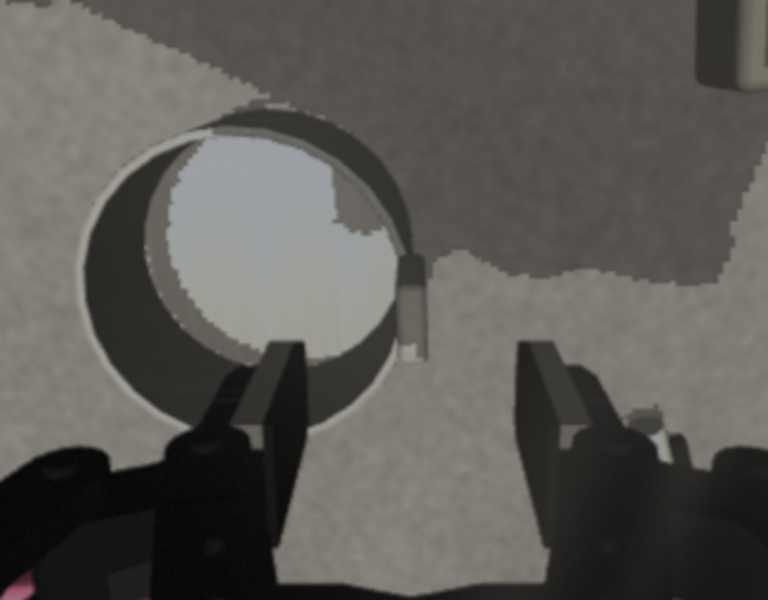

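Ear top is centred at about (412,323) in the crop, i.e. (321.5,234.5) full frame, against a prediction of (320,232). The ear stands between the fingers, slightly left of middle.

```bash
python3 - <<'E'
from h import *
p2=r.camera_params("wrist")
p1=dict(p2);T=p2["world_from_camera"].copy()
# view 1 camera: tool at (.4502,-.3719,.25), y heading -.3
a=np.radians(-.3);y=np.array([np.cos(a),np.sin(a),0]);z=np.array([0,0,-1.]);M=np.eye(4);M[:3,:3]=np.c_[np.cross(y,z),y,z];M[:3,3]=[.4502,-.3719,.25]
o=r.get_obs();N=np.eye(4);N[:3,:3]=R.from_rotvec(o["orientation"]).as_matrix();N[:3,3]=o["tcp_pos"]
p1["world_from_camera"]=M@np.linalg.inv(N)@T
print(p1["world_from_camera"][:3,3])
X,e=tri([p1,p2],[(352.6,199.4),(321.5,234.5)]);print(X,e)
E2=cast(p2,(321.5,234.5),.086);print(E2)
c=lambda u,v:(150+(u+.5)/2.4-.5,100+(v+.5)/2.4-.5)
print(cast(p2,c(412,287),.086),cast(p2,c(412,360),.086))
go([E2[0],E2[1],.083],-5.5)
E
```

```text
[ 0.45121087 -0.30364372  0.37819928]
[ 0.4824 -0.3821  0.088 ] [0.9, 0.9]
[ 0.4828 -0.3836  0.086 ]
[ 0.4837 -0.3737  0.086 ] [ 0.4818 -0.3938  0.086 ]
tcp [ 0.482  -0.3809  0.139 ] yhead -5.3 tilt 0.21 j7 0.31 t 1.7 F [-0.9  1.   0.3] w 0.0427
SHIFT cm [-0.27  0.13  5.6 ] twist 0.2
```

Ear height comes out at 88 mm against the expected 86, so the fit is good. Before grasping I'll measure the well from close up.

Emit:
{"name": "move_arm", "arguments": {
  "rows": [3,0.5,-5,0,9,1.5,-10,0,15,2.5,-15,0,21,3.5,-16,0,27,4.2,-16,0,32.7,4.8,-16,0,32.7,4.8,-16,0,32.7,4.8,-16,0]
}}

```text
clock: 2.7
tcp_pos: [0.5609, -0.0582, 0.3031]
orientation: [2.315, 2.119, 0.004]
contact_force: [0.8, -0.4, -1.3]
grip_width: 0.0426
gripper_force: 0.0
```

```bash
python3 - <<'E'
from h import *
import pickle
go([.62,-.03,.30],-5.5)
f,p=save("wrist","w3.png");pickle.dump(p,open("p3.pkl","wb"))
print(proj(p,[.5895,-.0057,.022]))
E
```

```text
tcp [ 0.5609 -0.0582  0.3031] yhead -5.1 tilt 0.23 j7 -0.22 t 2.7 F [ 0.8 -0.4 -1.3] w 0.0426
SHIFT cm [3.33 5.64 0.33] twist 0.4
[337.9 124.6]
```

View pics/w3.png

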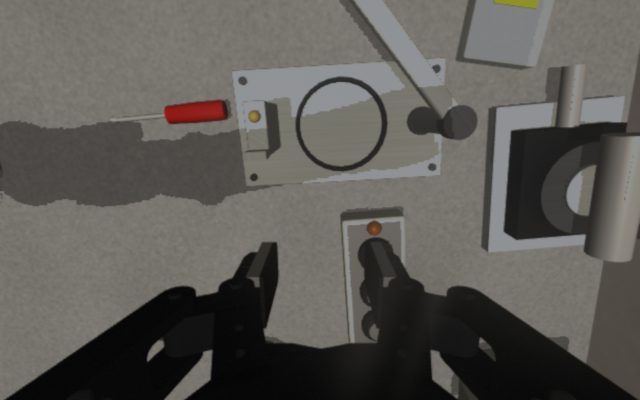

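The well's black ring is at about (341,124), the catch post at (256,118) and the hinge top at (458,122). I'll take a second viewpoint and fit the ring in both.

Emit:
{"name": "move_arm", "arguments": {
  "rows": [0,5,0,0,-4,8,0,0,-4,8,0,0,-4,8,0,0]
}}

```text
clock: 3.25
tcp_pos: [0.6359, -0.109, 0.3006]
orientation: [2.324, 2.114, -0.001]
contact_force: [0.4, 0.9, -0.4]
grip_width: 0.0426
gripper_force: 0.0
```

```bash
cat >>h.py <<'E'
def ring(f,guess,rad,thr=60):
    g=cv2.cvtColor(f,cv2.COLOR_BGR2GRAY);x,y=map(int,guess);k=int(rad*1.4)
    m=np.zeros_like(g);cv2.circle(m,(x,y),k,255,-1);b=((g<thr)&(m>0)).astype(np.uint8)
    cs,hi=cv2.findContours(b,cv2.RETR_CCOMP,cv2.CHAIN_APPROX_NONE)
    out=[]
    for c,hh in zip(cs,hi[0]):
        if len(c)>3*rad: e=cv2.fitEllipse(c);out.append((np.round(e[0],2),np.round(e[1],1),"hole" if hh[3]>=0 else "outer"))
    return out
E
python3 - <<'E'
from h import *
import pickle
p3=pickle.load(open("p3.pkl","rb"));f3=cv2.imread("pics/w3.png")
o=ring(f3,(341,124),48);print(o)
f,p=save("wrist","w4.png");pickle.dump(p,open("p4.pkl","wb"))
g=proj(p,[.592,-.005,.022]);o2=ring(f,g,48);print(g,o2)
h1=[e for e in o if e[2]=="hole"][0];h2=[e for e in o2 if e[2]=="hole"][0]
print(tri([p3,p],[h1[0],h2[0]]),cast(p3,h1[0],.022),cast(p,h2[0],.022))
# posts in view 3
print("catch",cast(p3,(256,110),.128),"hinge",cast(p3,(459,122),.126))
go([.482,-.381,.14],-5.5)
E
```

```text
[(array([341.  , 123.77]), array([89.4, 92.7]), 'outer'), (array([340.38, 123.58]), array([83.2, 86.4]), 'hole')]
[276.6  90.4] [(array([278.1 ,  87.24]), array([92. , 99.2]), 'outer'), (array([279.56,  88.04]), array([86.7, 92.4]), 'hole')]
(array([ 0.5942, -0.0035,  0.015 ]), [1.8, 1.8]) [ 0.5927 -0.0048  0.022 ] [ 0.596  -0.0027  0.022 ]
catch [0.5089 0.0178 0.128 ] hinge [ 0.6982 -0.0105  0.126 ]
tcp [ 0.6359 -0.1078  0.3008] yhead -5.3 tilt 0.01 j7 -0.17 t 3.3 F [0.9 0.4 0.5] w 0.0429
SHIFT cm [-28.62 -12.8   16.08] twist 0.2
```

```bash
sed -i 's/    f=r.grab_frame(name);p=r.camera_params(name)/    p=r.camera_params(name);f=r.grab_frame(name)/' h.py
python3 - <<'E'
from h import *
f,p=save("wrist","w5.png")
o2=ring(f,(279,88),48);print(o2,[cast(p,e[0],.022) for e in o2])
ft,pt=save("top","t5.png")
g=proj(pt,[.594,-.004,.022]);print(g)
for th in (50,70,90): print([(e,cast(pt,e[0],.022)) for e in ring(ft,g,16,th)])
go([.482,-.381,.14],-5.5)
E
```

```text
[(array([278.32,  88.27]), array([92. , 98.9]), 'outer'), (array([279.8 ,  89.01]), array([86.7, 92.3]), 'hole')] [array([ 0.5944, -0.0028,  0.022 ]), array([ 0.5961, -0.0038,  0.022 ])]
[301.1 190. ]
[]
[((array([302.82, 190.63]), array([30.1, 34.7]), 'outer'), array([ 0.5915, -0.01  ,  0.022 ]))]
[((array([303.61, 190.58]), array([31.8, 37.2]), 'outer'), array([ 0.5916, -0.0129,  0.022 ])), ((array([301.13, 191.05]), array([29.9, 30.7]), 'hole'), array([ 0.59 , -0.004,  0.022]))]
tcp [ 0.636  -0.1066  0.3009] yhead -5.2 tilt 0.02 j7 -0.17 t 3.4 F [0.1 0.5 1.1] w 0.0426
SHIFT cm [-28.71 -12.86  16.09] twist 0.3
```

Emit:
{"name": "move_arm", "arguments": {
  "rows": [-5,-2.2,0,0,-10,-4.5,0,0,-16,-7,3,0,-22,-10,7,0,-28.9,-12.8,11,0,-28.9,-12.8,16.2,0,-28.9,-12.8,16.2,0,-28.9,-12.8,16.2,0,-28.9,-12.8,16.2,0]
}}

```text
clock: 4.53
tcp_pos: [0.4855, -0.3816, 0.1405]
orientation: [2.315, 2.12, 0.003]
contact_force: [-0.0, -0.3, 0.3]
grip_width: 0.0429
gripper_force: 0.0
```

```bash
python3 - <<'E'
from h import *
f,p=save("wrist","w6.png")
a=cv2.imread("pics/w2.png")[215:260,300:340]
m=cv2.matchTemplate(f[190:290,270:370],a,cv2.TM_CCOEFF_NORMED);_,v,_,l=cv2.minMaxLoc(m);c=(321.5+l[0]-30,234.5+l[1]-25);print(v,c,cast(p,c,.086))
E=cast(p,c,.086);go([E[0],E[1],.074],-5.5)
E
```

```text
0.9758682250976562 (313.5, 231.5) [ 0.4819 -0.3827  0.086 ]
tcp [ 0.4855 -0.3818  0.1407] yhead -5.0 tilt 0.22 j7 0.3 t 4.575 F [-0.1  0.6  0.3] w 0.0425
SHIFT cm [-0.11 -0.38  6.67] twist 0.5
```

Emit:
{"name": "move_arm", "arguments": {
  "rows": [-0.1,-0.35,0,0.5,-0.1,-0.35,3,0.5,-0.1,-0.35,5.5,0.5,-0.1,-0.35,6.6,0.5,-0.1,-0.35,6.6,0.5]
}}

```text
clock: 5.2
tcp_pos: [0.4793, -0.3835, 0.0723]
orientation: [-2.329, -2.108, 0.0]
contact_force: [1.0, -0.0, 0.7]
grip_width: 0.0428
gripper_force: 0.0
```

Emit:
{"name": "move_arm", "arguments": {
  "rows": [0,0,0,0,0,0,0,0,0,0,0,0,0,0,0,0,0,0,0,0,0,0,-2,0,0,0,-6,0,0,0,-10,0,0,0,-10,0],
  "fingers": 0,
  "newtons": 60
}}

```text
clock: 6.32
tcp_pos: [0.4814, -0.385, 0.1768]
orientation: [2.324, 2.103, 0.003]
contact_force: [0.6, 0.2, -2.6]
grip_width: 0.0068
gripper_force: 61.0
```

```bash
python3 - <<'E'
from h import *
W=np.array([.594,-.004])
go([W[0],W[1]-.05,.22],-90)
go([W[0],W[1]-.05,.22],-5.5)
E
```

```text
tcp [ 0.4814 -0.385   0.1768] yhead -5.7 tilt 0.43 j7 0.32 t 6.325 F [ 0.6  0.2 -2.6] w 0.0068
SHIFT cm [34.04  7.94 -4.39] twist 84.3
tcp [ 0.4814 -0.385   0.1768] yhead -5.7 tilt 0.43 j7 0.32 t 6.325 F [ 0.6  0.2 -2.6] w 0.0068
SHIFT cm [34.04  7.94 -4.39] twist -0.2
```

Emit:
{"name": "move_arm", "arguments": {
  "rows": [3,0.8,-5,10.5,8,2,-5,21,13,3.2,-5,31.5,18,4.4,-5,42,23,5.5,-5,52.5,28,6.7,-5,63,34,7.9,-5,73.5,34,7.9,-5,84.3,34,7.9,-5,84.3,34,7.9,-5,84.3]
}}

```text
clock: 7.58
tcp_pos: [0.5909, -0.0546, 0.2217]
orientation: [3.141, 0.003, -0.002]
contact_force: [-0.0, 0.6, -2.0]
grip_width: 0.0066
gripper_force: 60.9
```

Emit:
{"name": "move_arm", "arguments": {
  "rows": [0,0,3,0,0,0,6,0,0,0,8.5,0,0,0,8.5,0,0,0,8.5,0]
}}

```text
clock: 8.2
tcp_pos: [0.5922, -0.0541, 0.1383]
orientation: [3.142, -0.0, 0.002]
contact_force: [0.5, -1.0, -3.2]
grip_width: 0.0067
gripper_force: 61.1
```

```bash
python3 - <<'E'
from h import *
f,p=save("wrist","w7.png")
go([.594,-.054,.15],-90)
print("well centre",proj(p,[.594,-.004,.022]),"cup bottom",proj(p,[*(np.array([.594,-.004])),r.get_obs()["tcp_pos"][2]-.074]))
E
```

```text
tcp [ 0.5925 -0.0539  0.1387] yhead -90.0 tilt 0.12 j7 -1.67 t 8.25 F [ 0.8  0.1 -1.5] w 0.0067
SHIFT cm [ 0.15  0.01 -1.13] twist -0.0
well centre [259.4 201.9] cup bottom [247.5 218.5]
```

View pics/w7.png

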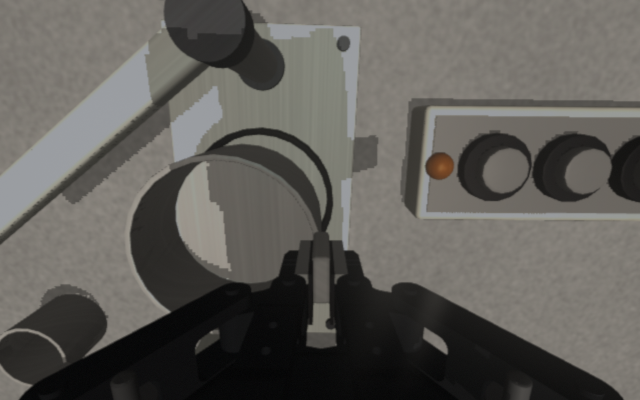

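The held cup hangs just above the well. The ring's far arc is visible from (210,150) through (262,129) to (331,190). I'll fit the circle through that arc at its known height.

```bash
python3 - <<'E'
from h import *
from scipy.optimize import least_squares
f,p=save("wrist","w8.png");g=cv2.GaussianBlur(cv2.cvtColor(f,cv2.COLOR_BGR2GRAY),(0,0),.7)
W=np.array([.594,-.004]);P=[]
for a in np.radians(np.arange(-40,45,3)):
    rs=np.arange(.048,.070,.0003);v=[]
    for q in rs:
        u=proj(p,[W[0]+q*np.cos(a),W[1]+q*np.sin(a),.022]);v.append(g[int(round(u[1])),int(round(u[0]))])
    v=np.array(v,float);d=np.diff(cv2.GaussianBlur(v[None],(0,0),2)[0]);i=np.argmax(d)   # dark->bright: outer edge
    if d[i]>3: P.append([*(W+rs[i]*np.array([np.cos(a),np.sin(a)])),np.degrees(a),rs[i]])
P=np.array(P);print(P[:,2:].round(4).tolist())
s=least_squares(lambda c:np.hypot(*(P[:,:2]-c).T)-.059,W,loss="soft_l1",f_scale=.0007);print(s.x.round(4),np.abs(s.fun).max().round(4))
go([s.x[0],s.x[1]-.05,.081],-90)
E
```

```text
[[-40.0, 0.06], [-37.0, 0.0597], [-34.0, 0.0594], [-31.0, 0.06], [-28.0, 0.0603], [-25.0, 0.06], [-22.0, 0.0597], [-19.0, 0.0597], [-16.0, 0.0597], [-13.0, 0.0597], [-10.0, 0.0591], [-7.0, 0.0591], [-4.0, 0.0591], [-1.0, 0.0585], [2.0, 0.0588], [5.0, 0.0582], [8.0, 0.0585], [11.0, 0.0582], [14.0, 0.0582], [17.0, 0.0579], [20.0, 0.0579], [23.0, 0.0579], [26.0, 0.0579], [29.0, 0.0576], [32.0, 0.0576], [35.0, 0.0579], [38.0, 0.0576], [41.0, 0.0573], [44.0, 0.0576]]
[ 0.5938 -0.0062] 0.0006
tcp [ 0.5926 -0.0537  0.1387] yhead -90.0 tilt 0.13 j7 -1.67 t 8.3 F [ 0.1  0.5 -2.2] w 0.0069
SHIFT cm [0.11 0.24 5.77] twist -0.0
```

Emit:
{"name": "move_arm", "arguments": {
  "rows": [0.1,0.25,0,0,0.1,0.25,2,0,0.1,0.25,3.8,0,0.1,0.25,3.8,0,0.1,0.25,3.8,0]
}}

```text
clock: 8.93
tcp_pos: [0.593, -0.0558, 0.0996]
orientation: [-3.142, 0.0, -0.001]
contact_force: [-0.5, -0.1, -1.3]
grip_width: 0.0072
gripper_force: 61.0
```

```bash
python3 - <<'E'
from h import *
go([.5938,-.056,.081],-90)
E
```

```text
tcp [ 0.593  -0.0558  0.0996] yhead -90.0 tilt 0.02 j7 -1.68 t 8.925 F [-0.5 -0.1 -1.3] w 0.0072
SHIFT cm [0.08 0.02 1.86] twist -0.0
```

Emit:
{"name": "move_arm", "arguments": {
  "rows": [0.05,0,0.8,0,0.05,0,1.4,0,0.05,0,1.7,0,0.05,0,1.9,0,0.05,0,1.9,0]
}}

```text
clock: 9.55
tcp_pos: [0.5931, -0.056, 0.0815]
orientation: [3.141, -0.001, -0.0]
contact_force: [-4.7, -1.0, 9.6]
grip_width: 0.0067
gripper_force: 62.8
```

Emit:
{"name": "move_arm", "arguments": {
  "rows": [0,0,0,0,0,0,0,0,0,0,0,0,0,0,-1,0,0,0,-4,0,0,0,-10,0,0,0,-16,0,0,0,-21,0,0,0,-21,0],
  "fingers": 0.35
}}

```text
clock: 10.68
tcp_pos: [0.5956, -0.0558, 0.296]
orientation: [3.141, -0.0, 0.015]
contact_force: [0.8, 0.0, -0.2]
grip_width: 0.03
gripper_force: 0.0
```

Emit:
{"name": "move_arm", "arguments": {
  "rows": [-2,-4,0,-10.5,-4,-8,0,-21,-6,-12,1,-31.5,-9,-16,2,-42,-13.3,-20,3,-52.5,-13.3,-22.6,4,-63,-13.3,-22.6,4,-73.5,-13.3,-22.6,4,-84,-13.3,-22.6,4,-90,-13.3,-22.6,4,-90]
}}

```text
clock: 11.92
tcp_pos: [0.4597, 0.1699, 0.2497]
orientation: [-2.222, -2.22, 0.002]
contact_force: [0.5, 0.3, 0.1]
grip_width: 0.0298
gripper_force: 0.0
```

```bash
python3 - <<'E'
from h import *
import pickle
f,p=save("wrist","w9.png",(120,0,400,300),(800,600));cv2.imwrite("pics/w9f.png",f);pickle.dump(p,open("p9.pkl","wb"))
go([.46,.18,.15],0)
E
```

```text
tcp [0.4598 0.1699 0.2498] yhead -0.1 tilt 0.06 j7 -0.61 t 11.975 F [ 0.3 -0.2 -0.4] w 0.0301
SHIFT cm [1.01 0.02 9.98] twist -0.1
```

View pics/w9.png

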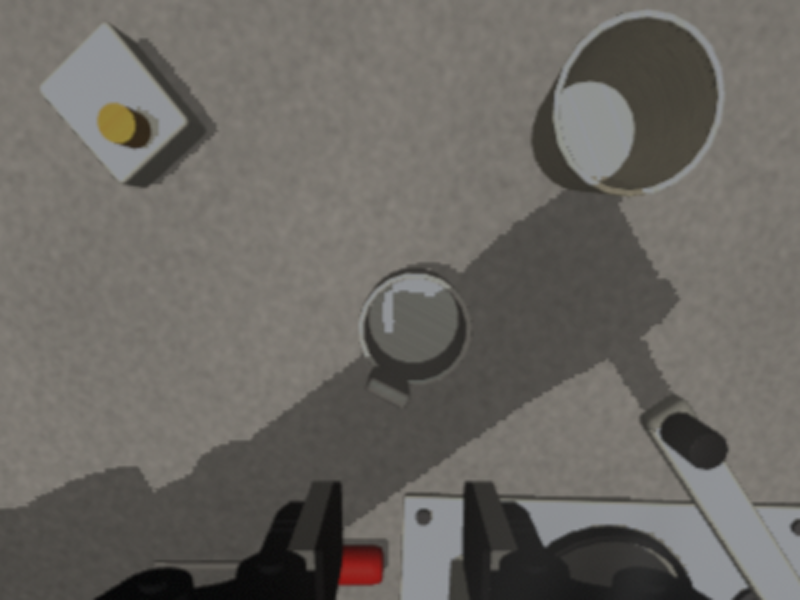

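M cup rim is centred at crop (414.5,326), with its ear top at about (388,392), so the ear is on the lower left.

```bash
python3 - <<'E'
from h import *
p=r.camera_params("wrist")
c=lambda u,v:(120+(u+.5)/2-.5,(v+.5)/2-.5)
C=cast(p,c(414.5,326.5),.052);E=cast(p,c(388,392),.082);d=E-C;print(C,E,np.linalg.norm(d[:2]),np.degrees(np.arctan2(d[1],d[0])))
print("diam",np.linalg.norm(cast(p,c(360,326),.052)-cast(p,c(469,326),.052)))
a=np.degrees(np.arctan2(d[1],d[0]));
for z in(.13,):go([E[0],E[1],z],a)
E
```

```text
[0.4673 0.1903 0.052 ] [0.4538 0.1626 0.082 ] 0.030814606925936933 -115.98296604188758
diam 0.05710035026162278
tcp [0.4598 0.1699 0.2498] yhead -0.1 tilt 0.06 j7 -0.61 t 11.975 F [ 0.3 -0.2 -0.4] w 0.0301
SHIFT cm [-0.73 -0.59 11.98] twist -64.2
```

Emit:
{"name": "move_arm", "arguments": {
  "rows": [-0.3,-0.3,3,-10.5,-0.7,-0.6,6,-21,-0.7,-0.6,9,-31.5,-0.7,-0.6,11.5,-42,-0.7,-0.6,11.5,-52.5,-0.7,-0.6,11.5,-64,-0.7,-0.6,11.5,-64,-0.7,-0.6,11.5,-64]
}}

```text
clock: 12.98
tcp_pos: [0.4542, 0.1631, 0.1353]
orientation: [-0.713, -3.059, 0.0]
contact_force: [0.1, 0.0, 0.4]
grip_width: 0.03
gripper_force: 0.0
```

```bash
python3 - <<'E'
from h import *
go([.4538,.1626,.069],64)
f,p=save("wrist","w10.png",(200,130,240,180),(800,600))
print(proj(p,[.4538,.1626,.082]),proj(p,[.4673,.1903,.052]))
E
```

```text
tcp [0.4542 0.1631 0.1353] yhead 63.7 tilt 0.01 j7 0.3 t 12.975 F [0.1 0.  0.4] w 0.03
SHIFT cm [ 0.01 -0.06  6.63] twist -0.3
[319.1 228.4] [362.6 213.4]
```

View pics/w10.png

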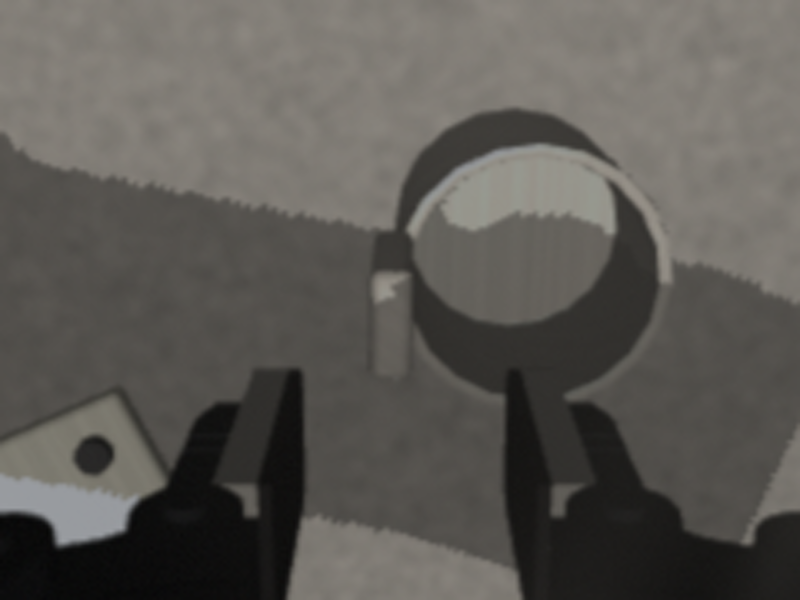

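Ear top is at full-frame (317.4,227), within 2 px of the prediction from the first view, and it is square to the fingers. Grasping.

Emit:
{"name": "move_arm", "arguments": {
  "rows": [0.1,-0.1,3,0,0.1,-0.1,5.5,0,0.1,-0.1,6.6,0,0.1,-0.1,6.6,0]
}}

```text
clock: 13.52
tcp_pos: [0.4526, 0.1628, 0.0691]
orientation: [-0.708, -3.06, 0.001]
contact_force: [-0.1, 0.7, -0.3]
grip_width: 0.0297
gripper_force: 0.0
```

Emit:
{"name": "move_arm", "arguments": {
  "rows": [0,0,0,0,0,0,0,0,0,0,0,0,0,0,0,0,0,0,-2,0,0,0,-7,0,0,0,-13,0,0,0,-18,0,0,0,-18,0,0,0,-18,0],
  "fingers": 0
}}

```text
clock: 14.78
tcp_pos: [0.4523, 0.1622, 0.2485]
orientation: [-0.707, -3.06, 0.002]
contact_force: [-0.2, 0.2, -2.2]
grip_width: 0.0072
gripper_force: 60.1
```

```bash
python3 - <<'E'
from h import *
go([.5938-.03,-.006,.25],0)
E
```

```text
tcp [0.4523 0.1622 0.2485] yhead 64.0 tilt 0.07 j7 0.45 t 14.775 F [-0.2  0.2 -2.2] w 0.0072
SHIFT cm [-17.4  -10.22  -0.15] twist 64.0
```

Emit:
{"name": "move_arm", "arguments": {
  "rows": [-4,-2.4,0,10.5,-8,-4.7,0,21,-13,-7.6,0,31.5,-17.4,-10.2,0,42,-17.4,-10.2,0,53,-17.4,-10.2,0,64,-17.4,-10.2,0,64,-17.4,-10.2,4,64,-17.4,-10.2,8,64,-17.4,-10.2,8,64]
}}

```text
clock: 16.02
tcp_pos: [0.5614, -0.0054, 0.1656]
orientation: [-2.213, -2.221, 0.009]
contact_force: [-1.0, -0.8, -1.4]
grip_width: 0.0072
gripper_force: 60.2
```

```bash
python3 - <<'E'
from h import *
go([.5638,-.006,.082],0)
f,p=save("wrist","w11.png",(200,80,320,240),(800,600))
E
```

```text
tcp [ 0.5614 -0.0054  0.1656] yhead 0.2 tilt 0.48 j7 -0.31 t 16.025 F [-1.  -0.8 -1.4] w 0.0072
SHIFT cm [-0.06  0.31  8.36] twist 0.2
```

View pics/w11.png

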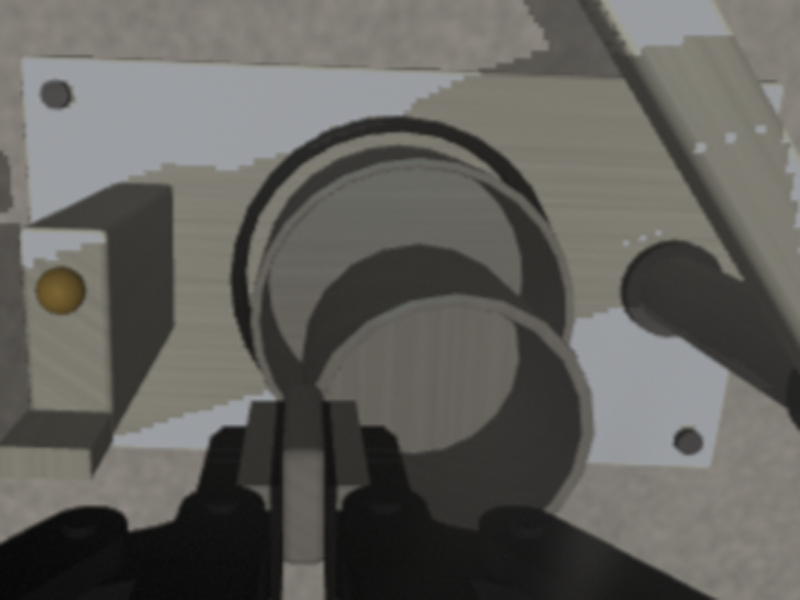

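XL sits in the well, and M hangs above it with its ear toward the catch post. Lowering M.

Emit:
{"name": "move_arm", "arguments": {
  "rows": [0,0.25,0,0,0,0.25,3,0,0,0.25,6,0,0,0.25,7.5,0,0,0.25,8.0,0,0,0.25,8.3,0,0,0.25,8.3,0,0,0.25,8.3,0]
}}

```text
clock: 17.08
tcp_pos: [0.5675, -0.0052, 0.087]
orientation: [2.221, 2.221, 0.001]
contact_force: [-0.4, 0.2, -1.4]
grip_width: 0.0065
gripper_force: 60.1
```

Emit:
{"name": "move_arm", "arguments": {
  "rows": [0,-0.3,0.2,0,0,-0.3,0.4,0,0,-0.3,0.5,0,0,-0.3,0.5,0]
}}

```text
clock: 17.58
tcp_pos: [0.5635, -0.0054, 0.0828]
orientation: [2.222, 2.221, -0.002]
contact_force: [-8.5, -1.5, 16.6]
grip_width: 0.0068
gripper_force: 62.9
```

Emit:
{"name": "move_arm", "arguments": {
  "rows": [0,0,0,0,0,0,0,0,0,0,0,0,0,0,-1,0,0,0,-4,0,0,0,-10,0,0,0,-16,0,0,0,-20,0,0,0,-20,0],
  "fingers": 0.33
}}

```text
clock: 18.7
tcp_pos: [0.566, -0.0048, 0.2858]
orientation: [2.218, 2.217, 0.009]
contact_force: [-0.1, -0.4, 0.4]
grip_width: 0.0284
gripper_force: 0.0
```

Emit:
{"name": "move_arm", "arguments": {
  "rows": [5,-2,0,0,11,-4,0,0,17,-6,0,0,23,-8,1,0,29,-10,2,0,34,-12,3,0,38.5,-12.4,4,0,38.5,-12.4,4,0,38.5,-12.4,4,0,38.5,-12.4,4,0]
}}

```text
clock: 19.95
tcp_pos: [0.4409, 0.3781, 0.2412]
orientation: [2.224, 2.218, -0.001]
contact_force: [0.8, -0.1, 0.5]
grip_width: 0.0283
gripper_force: 0.0
```

```bash
python3 - <<'E'
from h import *
go([.44,.38,.25],0)
f,p=save("wrist","w12.png");g=proj(p,[.433,.40,.06]);print(g)
x,y=int(g[0])-80,max(0,int(g[1])-60)
print(x,y);cv2.imwrite("pics/w12c.png",cv2.resize(f[y:y+120,x:x+160],(800,600),interpolation=cv2.INTER_CUBIC))
E
```

```text
tcp [0.4409 0.3781 0.2412] yhead -0.1 tilt 0.07 j7 -1.06 t 19.95 F [ 0.8 -0.1  0.5] w 0.0283
SHIFT cm [ 0.19 -0.09 -0.88] twist -0.1
[311.7 163.9]
231 103
```

View pics/w12c.png

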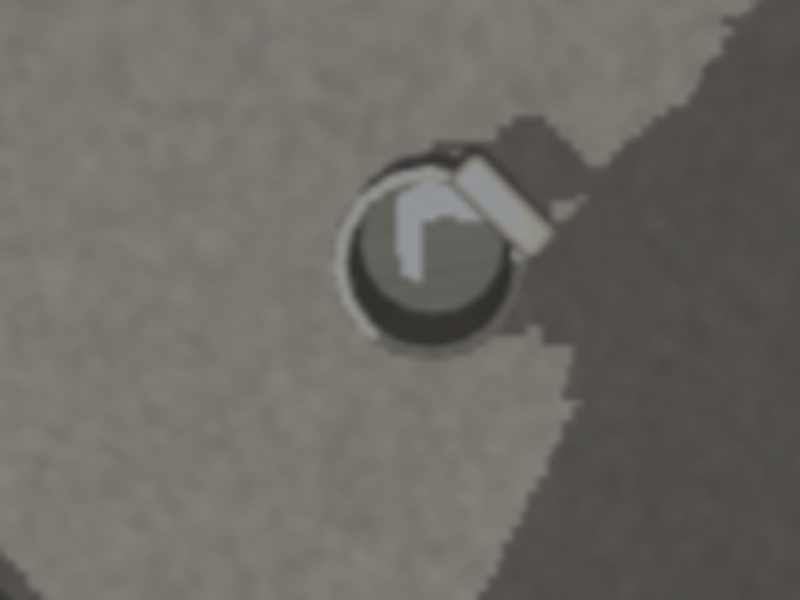

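S cup rim is centred at crop (428,260), and its ear top is centred at (503,206), running diagonally to the upper right.

```bash
python3 - <<'E'
from h import *
p=r.camera_params("wrist")
c=lambda u,v:(231+(u+.5)/5-.5,103+(v+.5)/5-.5)
C=cast(p,c(428,260),.05);E=cast(p,c(503,206),.08);d=E-C;a=np.degrees(np.arctan2(d[1],d[0]));print(C,E,np.linalg.norm(d[:2]),a)
k=[cast(p,c(*q),.08) for q in((475,155),(453,178),(530,258),(553,235))]
t=(k[2]+k[3]-k[0]-k[1])/2;print("width",np.linalg.norm(t),"ear normal",np.degrees(np.arctan2(t[1],t[0]))+90,"diam",np.linalg.norm(cast(p,c(335,260),.05)-cast(p,c(520,260),.05)))
go([E[0],E[1],.13],np.degrees(np.arctan2(t[1],t[0]))+90)
E
```

```text
[0.4375 0.4081 0.05  ] [0.4517 0.4215 0.08  ] 0.01952434377898522 43.339717631017145
width 0.02040079655307603 ear normal 44.50351520412824 diam 0.03770013262576142
tcp [0.4409 0.3782 0.2414] yhead -0.1 tilt 0.05 j7 -1.06 t 20.0 F [-0.3 -0.1 -0.3] w 0.0283
SHIFT cm [ 4.34  1.06 11.13] twist -44.6
```

Emit:
{"name": "move_arm", "arguments": {
  "rows": [1,0.3,3,-10.5,2.5,0.7,6,-21,4.3,1.1,9,-32,4.3,1.1,10.7,-42,4.3,1.1,10.7,-44.6,4.3,1.1,10.7,-44.6,4.3,1.1,10.7,-44.6]
}}

```text
clock: 20.88
tcp_pos: [0.4517, 0.4224, 0.1348]
orientation: [1.215, 2.896, 0.001]
contact_force: [-0.8, 0.2, -0.2]
grip_width: 0.0279
gripper_force: 0.0
```

```bash
python3 - <<'E'
from h import *
f,p=save("wrist","w13.png");g0=proj(p,[.4517,.4215,.08]);print(g0)
g=cv2.cvtColor(f,cv2.COLOR_BGR2GRAY)
x,y=g0.astype(int);sub=g[y-45:y+45,x-45:x+45]
print(sub[::6,::6])
for th in(140,155,170):
    n,l,s,c=cv2.connectedComponentsWithStats((sub>th).astype(np.uint8))
    print(th,[(s[i][:5].tolist(),(c[i]+[x-45,y-45]).round(1).tolist()) for i in range(1,n) if s[i][4]>60])
go([.4517,.4215,.067],44.5)
E
```

```text
[318.7 229. ]
[[114  54  52  51  50  49  48  75 113 111 111 107 113  76  76]
 [ 99  98 137 139 129  51  47  44  75  82 100 105  73  73  73]
 [139  89 104 141 139 135 125  44  73  73  75  73  73  74  75]
 [ 40  89 130 123 119  92  90  50  47  76  75  70  75  76  76]
 [ 40  69 102  90  88  89  91  52  49  75  72  72  75  76  76]
 [ 42  44  72  89  88  86  45 125 118  75  75  75  74  71  72]
 [ 43  44  45  46  46  44  42  90  86  73  73  72  71  73  74]
 [ 44  44  45  46  45  43  42  89  87  75  73  72  74  73  74]
 [ 88  46  45  45  44  44  87  87  89  74  73  74  72  72  71]
 [116 107  88  86  87 103 118  84  87  74  74  74  71  74  73]
 [115  48  48  29 113 114 112  73  73  74  74  72  73  23  45]
 [ 80  46  35  23 114  75  72  73  73  74  75  72  73  19  38]
 [ 42  45  19  18  76  74  77  75  77  74  73  75  74  17  21]
 [ 44  44  17  17  73  77  72  71  74  70  75  74  73  17  18]
 [ 44  42  16  14  74  71  73  74  72  75  75  74  73  17  18]]
140 []
155 []
170 []
tcp [0.4516 0.4225 0.1348] yhead 44.5 tilt 0.06 j7 -0.49 t 20.925 F [1.  0.5 0.2] w 0.028
SHIFT cm [-0.07 -0.07  6.78] twist 0.0
```

The ear's top patch lies within about 1 px of the prediction. Grasping S.

Emit:
{"name": "move_arm", "arguments": {
  "rows": [-0.05,0,3,0,-0.05,0,5.5,0,-0.05,0,6.7,0,-0.05,0,6.7,0]
}}

```text
clock: 21.42
tcp_pos: [0.4513, 0.4222, 0.067]
orientation: [-1.213, -2.898, 0.001]
contact_force: [0.8, -0.5, -0.4]
grip_width: 0.0285
gripper_force: 0.0
```

Emit:
{"name": "move_arm", "arguments": {
  "rows": [0,0,0,0,0,0,0,0,0,0,0,0,0,0,0,0,0,0,-2,0,0,0,-7,0,0,0,-13,0,0,0,-18,0,0,0,-18,0,0,0,-18,0],
  "fingers": 0
}}

```text
clock: 22.68
tcp_pos: [0.4513, 0.4219, 0.2475]
orientation: [1.212, 2.898, -0.001]
contact_force: [-0.2, -0.3, -0.9]
grip_width: 0.0068
gripper_force: 58.7
```

```bash
python3 - <<'E'
from h import *
go([.5938,.014,.25],90)
E
```

```text
tcp [0.4513 0.4219 0.2475] yhead 44.6 tilt 0.04 j7 -0.4 t 22.675 F [-0.2 -0.3 -0.9] w 0.0068
SHIFT cm [-39.05 -18.48  -0.22] twist -45.4
```

Emit:
{"name": "move_arm", "arguments": {
  "rows": [-5,-2.4,-1,-6,-10.5,-5,-1,-15,-16,-7.6,-1,-25,-21.5,-10.2,-1,-35,-27,-12.8,-1,-45.4,-33,-15.6,-1,-45.4,-39,-18.5,-1,-45.4,-39,-18.5,-1,-45.4,-39,-18.5,-1,-45.4,-39,-18.5,-1,-45.4]
}}

```text
clock: 23.92
tcp_pos: [0.5926, 0.017, 0.257]
orientation: [0.005, -3.141, -0.001]
contact_force: [0.2, -0.6, -0.8]
grip_width: 0.0067
gripper_force: 58.7
```

Emit:
{"name": "move_arm", "arguments": {
  "rows": [0,0,4,0,0,0,8.5,0,0,0,8.5,0,0,0,8.5,0]
}}

```text
clock: 24.42
tcp_pos: [0.5941, 0.0164, 0.174]
orientation: [-0.003, 3.14, 0.001]
contact_force: [0.3, 0.7, 0.7]
grip_width: 0.0074
gripper_force: 58.7
```

```bash
python3 - <<'E'
from h import *
go([.5938,.014,.085],90)
f,p=save("wrist","w14.png",(160,80,320,240),(800,600))
E
```

```text
tcp [0.5941 0.0164 0.174 ] yhead 90.1 tilt 0.11 j7 1.0 t 24.425 F [0.3 0.7 0.7] w 0.0074
SHIFT cm [ 0.05 -0.25  8.9 ] twist 0.1
```

View pics/w14.png

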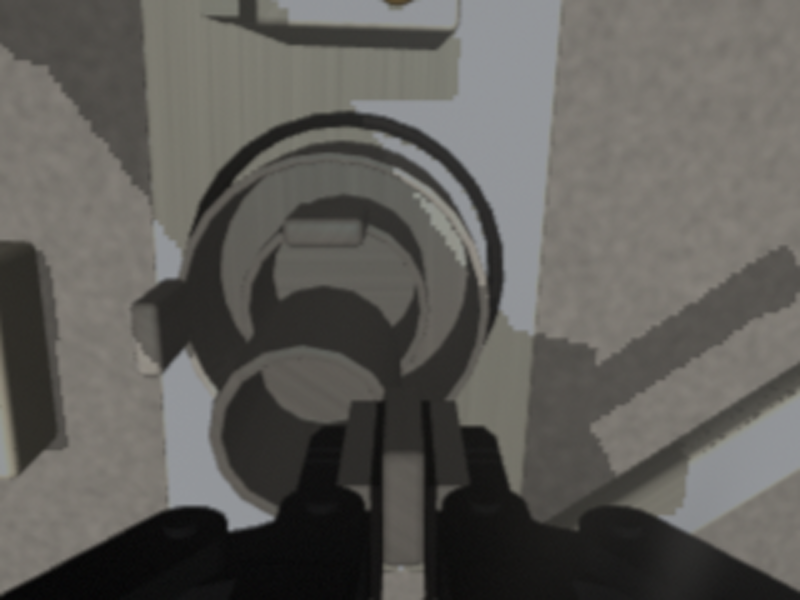

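S hangs above. M's ear top is at crop (325,232), and M's rim spans x from about 245 to 425. I'll check where M actually is.

```bash
python3 - <<'E'
from h import *
p=r.camera_params("wrist")
c=lambda u,v:(160+u/2.5,80+v/2.5)
e=cast(p,c(325,230),.095);print("M ear",e,"M c",e+[.03,0,0]);print("M rim sides",cast(p,c(245,300),.065),cast(p,c(428,300),.065))
print("XL ear",cast(p,c(146,340),.094))
go([e[0]+.03,e[1]+.02,.085],90)
E
```

```text
M ear [ 0.5642 -0.0045  0.095 ] M c [ 0.5942 -0.0045  0.095 ]
M rim sides [ 0.592  -0.0333  0.065 ] [0.592  0.0245 0.065 ]
XL ear [ 0.5957 -0.0557  0.094 ]
tcp [0.5946 0.0162 0.1745] yhead 90.1 tilt 0.18 j7 1.0 t 24.475 F [-0.6  1.1  0.1] w 0.0066
SHIFT cm [ 0.07 -0.08  8.95] twist 0.1
```

Emit:
{"name": "move_arm", "arguments": {
  "rows": [0,-0.1,3,0,0,-0.1,6,0,0,-0.1,7.5,0,0,-0.1,8.3,0,0,-0.1,8.7,0,0,-0.1,9.0,0,0,-0.1,9.0,0,0,-0.1,9.0,0]
}}

```text
clock: 25.48
tcp_pos: [0.5946, 0.0146, 0.0864]
orientation: [0.0, 3.139, -0.002]
contact_force: [-8.5, -0.9, 24.4]
grip_width: 0.0067
gripper_force: 62.6
```

Emit:
{"name": "move_arm", "arguments": {
  "rows": [0,0,0,0,0,0,0,0,0,0,0,0,0,0,-1,0,0,0,-4,0,0,0,-10,0,0,0,-16,0,0,0,-19,0,0,0,-19,0,0,0,-19,0],
  "fingers": 0.33
}}

```text
clock: 26.72
tcp_pos: [0.593, 0.0135, 0.2717]
orientation: [-0.0, -3.141, 0.001]
contact_force: [-0.6, -0.4, -0.9]
grip_width: 0.0283
gripper_force: 0.0
```

```bash
python3 - <<'E'
from h import *
go([.56,.12,.27],35)
E
```

```text
tcp [0.593  0.0135 0.2717] yhead 90.0 tilt 0.06 j7 1.08 t 26.725 F [-0.6 -0.4 -0.9] w 0.0283
SHIFT cm [ 3.3  10.65  0.17] twist 55.0
```

Emit:
{"name": "move_arm", "arguments": {
  "rows": [1,3,0,10.5,2,6,0,21,3.3,10.6,0,32,3.3,10.6,0,43,3.3,10.6,0,55,3.3,10.6,0,55,3.3,10.6,0,55,3.3,10.6,0,55]
}}

```text
clock: 27.72
tcp_pos: [0.5604, 0.1196, 0.2719]
orientation: [-1.448, -2.787, 0.0]
contact_force: [0.1, -0.7, 0.4]
grip_width: 0.0281
gripper_force: 0.0
```

```bash
python3 - <<'E'
from h import *
import pickle
f,p=save("wrist","w15.png");pickle.dump(p,open("p15.pkl","wb"))
go([.57,.154,.2],35)
print(proj(p,[.5697,.1539,.154]),proj(p,[.698,-.01,.126]))
E
```

```text
tcp [0.5605 0.1196 0.272 ] yhead 35.1 tilt 0.03 j7 0.03 t 27.775 F [-0.1  0.5 -1. ] w 0.0281
SHIFT cm [2.26 2.76 7.2 ] twist 0.1
[354.  174.1] [355.9 362.2]
```

View pics/w15.png

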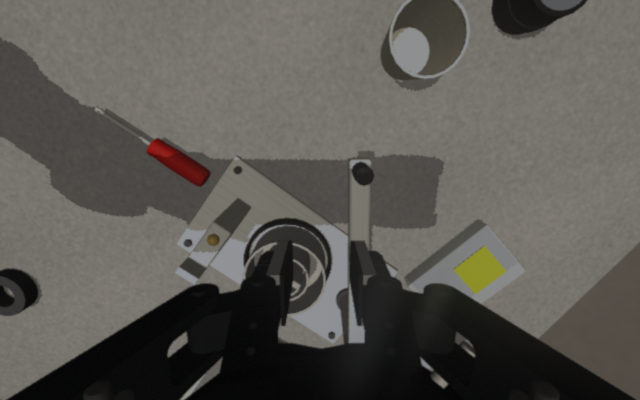

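The pin's black top is at about (363,176), with the bar vertical in the image along x≈360. The cups are nested in the well at about (289,262). Triangulating the pin from here and from a nearer pose.

Emit:
{"name": "move_arm", "arguments": {
  "rows": [1.5,1.5,2,0,2.5,3.3,5,0,2.5,3.3,5.5,0,2.5,3.3,5.5,0,2.5,3.3,5.5,0]
}}

```text
clock: 28.4
tcp_pos: [0.5737, 0.1586, 0.2184]
orientation: [1.451, 2.785, 0.001]
contact_force: [0.1, -0.3, -0.3]
grip_width: 0.0282
gripper_force: 0.0
```

```bash
python3 - <<'E'
from h import *
import pickle
p1=pickle.load(open("p15.pkl","rb"));f1=cv2.imread("pics/w15.png")
f,p=save("wrist","w16.png")
def blob(f,g,k,th):
    x,y=map(int,g);s=cv2.cvtColor(f,cv2.COLOR_BGR2GRAY)[y-k:y+k,x-k:x+k]
    n,l,st,c=cv2.connectedComponentsWithStats((s<th).astype(np.uint8))
    return [((st[i][:5]+[x-k,y-k,0,0,0]).tolist(),(c[i]+[x-k,y-k]).round(1).tolist()) for i in range(1,n) if st[i][4]>40]
for X in([.575,.156,.154],):print(proj(p,X))
b1=blob(f1,(362,174),18,45);b2=blob(f,proj(p,[.575,.156,.154]),40,45);print(b1,b2)
go([.575,.156,.148],35)
x,y=proj(p,[.575,.156,.154]).astype(int);print(x,y);print(cv2.cvtColor(f,cv2.COLOR_BGR2GRAY)[y-30:y+32:4,x-32:x+34:4])
E
```

```text
[318.8 227.2]
[([352, 163, 22, 22, 335], [362.5, 173.5])] [([312, 206, 23, 31, 585], [322.8, 221.2]), ([280, 241, 13, 26, 224], [287.2, 255.4]), ([350, 241, 8, 26, 191], [353.4, 254.4])]
tcp [0.5738 0.1586 0.2184] yhead 34.9 tilt 0.1 j7 -0.08 t 28.45 F [-0.1 -0.6  0.4] w 0.0283
SHIFT cm [-0.28 -0.06  7.04] twist -0.1
318 227
[[ 76  79  78  79  79  76  78  79  77  75  75  73  79  81  79  80  79]
 [ 79  76  77  79  78  79  65  75  76  77  79  81  66  81  78  77  81]
 [ 82  79  79  79  78  79  85 116  82  45  69 115 100  82  80  80  80]
 [ 79  79  77  78  79  81  86  66  23  22  23  31 101  78  78  78  78]
 [ 78  80  76  78  80  77  85  25  23  22  23  23  91  79  80  79  79]
 [ 78  76  79  79  76  79  81  21  22  25  24  22  77  81  80  79  78]
 [ 80  78  77  77  81  76  77  23  26  27  26  26  51  79  78  80  79]
 [ 77  76  79  76  79  77  75  26  27  26  26  25  32  80  76  80  77]
 [ 77  75  78  81  76  79  75  25  25  24  25  25  62  80  78  78  76]
 [ 77  77  75  74  76  77  76  60  25  25  25  27  99  77  77  77  79]
 [ 74  76  75  76  76  75  75 118 102  52  86 117 104  77  75  78  80]
 [ 51  32  74  76  76  78  73 117 119 120 118 118 105  77  80  79  56]
 [ 42  19  74  77  75  77  75 118 120 120 119 119 105  77  80  77  44]
 [ 30  20  62 108 118 117 104 117 120 120 119 119 107  74  80  79  36]
 [ 19  18 143  82  94 120 108 116 120 120 119 119 107  79  78  75  37]
 [ 18  19 144 146 128  82 113 116 120 119 119 120 107  77  77  79  31]]
```

```bash
python3 - <<'E'
from h import *
import pickle
p1=pickle.load(open("p15.pkl","rb"));p=r.camera_params("wrist")
print(tri([p1,p],[(363.8,175),(323,225.8)]));P=cast(p,(323,225.8),.154);print(P,cast(p1,(363.8,175),.154))
# hinge along bar heading
b1=cast(p,(325,225),.126);b2=cast(p,(325,260),.126)
c1=cast(p,(350-.5,200),.126)
H=P[:2]-.205*np.array([np.cos(np.radians(125)),np.sin(np.radians(125))]);print("hinge",H)
go([*P[:2],.148],35)
E
```

```text
(array([0.5772, 0.1576, 0.1512]), [0.1, 0.1])
[0.5767 0.1584 0.154 ] [0.5765 0.1578 0.154 ]
hinge [ 0.69428317 -0.00952617]
tcp [0.5738 0.1586 0.2184] yhead 34.9 tilt 0.1 j7 -0.08 t 28.45 F [-0.1 -0.6  0.4] w 0.0283
SHIFT cm [-0.18  0.22  7.04] twist -0.1
```

Emit:
{"name": "move_arm", "arguments": {
  "rows": [-0.15,0.2,3,0,-0.15,0.2,6,0,-0.15,0.2,6.9,0,-0.15,0.2,6.9,0]
}}

```text
clock: 28.95
tcp_pos: [0.5759, 0.159, 0.1487]
orientation: [1.451, 2.786, 0.0]
contact_force: [-0.6, -0.3, 0.6]
grip_width: 0.0281
gripper_force: 0.0
```

Emit:
{"name": "move_arm", "arguments": {
  "rows": [0,0,0,0,0,0,0,0,0,0,0,0,0,0,0,0],
  "fingers": 0,
  "newtons": 25
}}

```text
clock: 29.45
tcp_pos: [0.5765, 0.1596, 0.1496]
orientation: [1.45, 2.785, 0.002]
contact_force: [-1.8, -0.1, 6.4]
grip_width: 0.0149
gripper_force: 24.9
```

```bash
python3 - <<'E'
from h import *
o=r.get_obs();go([.5767,.158,.149],35.8)
H=np.array([.697,-.009]);d=o["tcp_pos"][:2]-H;print(np.hypot(*d),np.degrees(np.arctan2(d[1],d[0])))
E
```

```text
tcp [0.5765 0.1596 0.1496] yhead 35.0 tilt 0.13 j7 -0.14 t 29.45 F [-1.8 -0.1  6.4] w 0.0149
SHIFT cm [-0.14 -0.07  0.06] twist -0.8
0.20718044917086312 125.55573740585666
```

Emit:
{"name": "move_arm", "arguments": {
  "rows": [-0.08,-1.79,0,-5,-0.31,-3.56,0,-10,-0.7,-5.31,0,-15,-1.24,-7.01,0,-20,-1.92,-8.66,0,-25,-2.75,-10.25,0,-30,-2.75,-10.25,0,-30]
}}

```text
clock: 30.32
tcp_pos: [0.5089, 0.0765, 0.1496]
orientation: [0.682, 3.063, 0.0]
contact_force: [2.2, -2.6, 3.7]
grip_width: 0.0148
gripper_force: 24.8
```

```bash
python3 - <<'E'
from h import *
o=r.get_obs();go([.5767,.158,.149],65)
H=np.array([.697,-.009]);d=o["tcp_pos"][:2]-H;print(np.hypot(*d),np.degrees(np.arctan2(d[1],d[0])))
E
```

```text
tcp [0.5089 0.0765 0.1496] yhead 64.9 tilt 0.19 j7 0.43 t 30.325 F [ 2.2 -2.6  3.7] w 0.0148
SHIFT cm [-2.69 10.26  0.07] twist -0.1
0.20666106673657908 155.5575369396836
```

Emit:
{"name": "move_arm", "arguments": {
  "rows": [-0.11,-2.14,0,-6,-0.45,-4.26,0,-12,-0.9,-5.99,0,-17,-1.24,-7.01,0,-20,-1.5,-7.7,0,-22,-1.63,-8.0,0,-23,-1.63,-8.0,0,-23,-1.63,-8.0,0,-23]
}}

```text
clock: 31.32
tcp_pos: [0.4908, -0.0014, 0.1495]
orientation: [0.056, 3.136, 0.001]
contact_force: [6.2, -2.0, 6.2]
grip_width: 0.0145
gripper_force: 25.6
```

```bash
python3 - <<'E'
from h import *
o=r.get_obs();go([.492,-.003,.149],88)
H=np.array([.697,-.009]);d=o["tcp_pos"][:2]-H;print(np.hypot(*d),np.degrees(np.arctan2(d[1],d[0])))
E
```

```text
tcp [ 0.4908 -0.0014  0.1495] yhead 88.0 tilt 0.27 j7 0.94 t 31.325 F [ 6.2 -2.   6.2] w 0.0145
SHIFT cm [-0.13 -0.16  0.05] twist -0.0
0.20635839120697524 177.8859907379228
```

Emit:
{"name": "move_arm", "arguments": {
  "rows": [0.2,-0.3,0,0,0.2,-0.5,0,0,0.2,-0.5,0,0]
}}

```text
clock: 31.7
tcp_pos: [0.4907, -0.0022, 0.1499]
orientation: [0.051, 3.131, 0.012]
contact_force: [12.5, 10.4, -6.4]
grip_width: 0.0149
gripper_force: 24.9
```

Emit:
{"name": "move_arm", "arguments": {
  "rows": [0,-0.3,0,0,0,-0.5,0,0,0,-0.5,0,0]
}}

```text
clock: 32.08
tcp_pos: [0.4907, -0.0027, 0.1501]
orientation: [0.046, 3.13, 0.022]
contact_force: [14.1, 21.0, -9.8]
grip_width: 0.0147
gripper_force: 25.0
```

Emit:
{"name": "move_arm", "arguments": {
  "rows": [0,0.5,0,0,0,0.5,0,0,0,0.5,0,0,0,0.5,0,0,0,0.5,-3,0,0,0.5,-8,0,0,0.5,-13,0,0,0.5,-13,0],
  "fingers": 0.33
}}

```text
clock: 33.08
tcp_pos: [0.4883, -0.0063, 0.2818]
orientation: [0.057, 3.134, -0.002]
contact_force: [-0.6, -0.8, -0.3]
grip_width: 0.0279
gripper_force: 0.0
```

```bash
python3 - <<'E'
from h import *
go([.622,-.17,.28],0)
E
```

```text
tcp [ 0.4883 -0.0063  0.2818] yhead 87.9 tilt 0.39 j7 1.14 t 33.075 F [-0.6 -0.8 -0.3] w 0.0279
SHIFT cm [-13.95 -15.88   0.29] twist 87.9
```

Emit:
{"name": "move_arm", "arguments": {
  "rows": [-2,-2.3,-1,10.5,-4,-4.6,-2,21,-6,-7,-2,32,-9,-10,-2,43,-12,-13,-2,54,-14,-16,-2,65,-14,-16,-2,76,-14,-16,-2,88,-14,-16,-2,88,-14,-16,-2,88],
  "fingers": 0
}}

```text
clock: 34.33
tcp_pos: [0.62, -0.1715, 0.297]
orientation: [-2.22, -2.221, 0.003]
contact_force: [0.6, -0.2, 0.6]
grip_width: -0.0002
gripper_force: 0.0
```

```bash
python3 - <<'E'
from h import *
import pickle
go([.622,-.177,.1],0)
f,p=save("wrist","w17.png");pickle.dump(p,open("p17.pkl","wb"))
for X in([.622,-.1765,.045],[.622,-.232,.045],[.622,-.288,.045]):print(proj(p,X))
E
```

```text
tcp [ 0.62   -0.1715  0.297 ] yhead 0.0 tilt 0.12 j7 -0.07 t 34.325 F [ 0.6 -0.2  0.6] w -0.0002
SHIFT cm [-0.55  0.24 19.7 ] twist 0.0
[321.9 177.1]
[321.9 219.7]
[321.8 259.5]
```

View pics/w17.png

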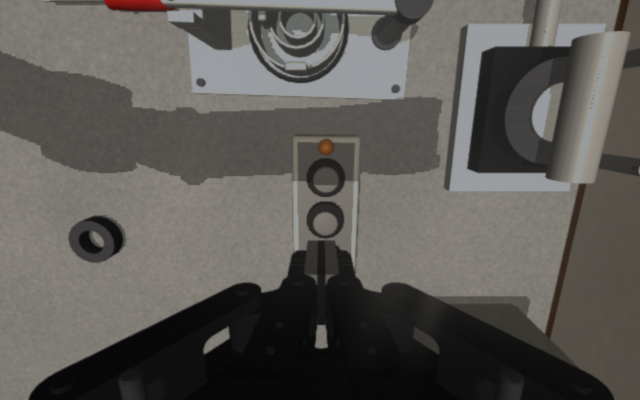

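The keeper lies shut across the nested cups, along the top edge of the image. The keypad lamp is at (326,147), key a's top at (326,181) and key b's at (325,222).

```bash
cat >>h.py <<'E'
def disc(f,g,k=14,rmin=5):
    x,y=map(int,np.round(g));s=cv2.cvtColor(f,cv2.COLOR_BGR2GRAY)[y-k:y+k,x-k:x+k]
    t,b=cv2.threshold(s,0,1,cv2.THRESH_OTSU);n,l,st,c=cv2.connectedComponentsWithStats(b)
    i=l[k,k];cs,_=cv2.findContours((l==i).astype(np.uint8),cv2.RETR_EXTERNAL,cv2.CHAIN_APPROX_NONE)
    q=max(cs,key=cv2.contourArea);(u,v),rr=cv2.minEnclosingCircle(q);return np.array([u+x-k,v+y-k]).round(1),round(rr,1),int(t)
E
python3 - <<'E'
from h import *
import pickle
p=pickle.load(open("p17.pkl","rb"));f=cv2.imread("pics/w17.png")
for g in((326,181),(325,222)):
    u,rr,t=disc(f,g);print(u,rr,t,cast(p,u,.045),cast(p,u,.055))
go([.624,-.2,.2],0)
E
```

```text
[325.5 180.1] 12.6 62 [ 0.6265 -0.1802  0.045 ] [ 0.6263 -0.1782  0.055 ]
[324.8 223. ] 11.9 78 [ 0.6258 -0.2365  0.045 ] [ 0.6257 -0.233   0.055 ]
tcp [ 0.6201 -0.1714  0.2973] yhead 0.0 tilt 0.09 j7 -0.06 t 34.375 F [-1.   0.2  1. ] w 0.0001
SHIFT cm [-2.86  0.4   9.73] twist 0.0
```

Emit:
{"name": "move_arm", "arguments": {
  "rows": [-2,0.3,3,0,-4,0.3,6,0,-6,0.3,8,0,-6,0.3,8,0,-6,0.3,8,0,-6,0.3,8,0]
}}

```text
clock: 35.12
tcp_pos: [0.6246, -0.23, 0.2199]
orientation: [2.218, 2.222, 0.003]
contact_force: [0.2, 0.4, 0.1]
grip_width: 0.0002
gripper_force: 0.0
```

```bash
python3 - <<'E'
from h import *
import pickle
p1=pickle.load(open("p17.pkl","rb"));f1=cv2.imread("pics/w17.png")
p=r.camera_params("wrist");f=r.grab_frame("wrist");cv2.imwrite("pics/w18.png",f)
for n,g,X in(("a",(326,181),[.6255,-.18,.05]),("b",(325,222),[.6255,-.235,.05])):
    u1,_,_=disc(f1,g);g2=proj(p,X);
    try:
        u2,rr,t=disc(f,g2,20);print(n,u1,g2,u2,rr,t,tri([p1,p],[u1,u2]),cast(p,u2,.05))
    except Exception as e:print(n,g2,e)
go([.6255,-.18,.08],0)
E
```

```text
a [325.5 180.1] [320.3 135.9] [321.4 132.5] 17.1 51 (array([ 0.6263, -0.1761,  0.0653]), [0.1, 0.1]) [ 0.6265 -0.1769  0.05  ]
b [324.8 223. ] [320.3 193. ] [320.5 192.4] 15.8 57 (array([ 0.6257, -0.2336,  0.0533]), [0.0, 0.0]) [ 0.6257 -0.2344  0.05  ]
tcp [ 0.6244 -0.2302  0.2197] yhead 0.1 tilt 0.12 j7 -0.01 t 35.175 F [ 0.5 -0.1 -0.3] w 0.0002
SHIFT cm [ 5.02  0.08 13.97] twist 0.1
```

Emit:
{"name": "move_arm", "arguments": {
  "rows": [3,0.15,3,0,5.1,0.15,8,0,5.1,0.15,13,0,5.1,0.15,14.2,0,5.1,0.15,14.2,0]
}}

```text
clock: 35.8
tcp_pos: [0.6255, -0.1801, 0.0771]
orientation: [2.221, 2.221, 0.0]
contact_force: [-0.6, 0.0, 0.7]
grip_width: 0.0002
gripper_force: 0.0
```

Emit:
{"name": "move_arm", "arguments": {
  "rows": [0,0,0.5,0,0,0,1.0,0,0,0,1.0,0]
}}

```text
clock: 36.17
tcp_pos: [0.6273, -0.1808, 0.0699]
orientation: [2.219, 2.217, 0.003]
contact_force: [-3.8, 0.4, 15.6]
grip_width: -0.0003
gripper_force: 8.3
```

Fifteen newtons at tip height 56 mm means key a is bottomed. Now key c.

Emit:
{"name": "move_arm", "arguments": {
  "rows": [0,0,0,0,0,0,-2,0,0,0,-4,0,-5.5,-0.1,-4,0,-11,-0.2,-4,0,-11,-0.2,-4,0,-11,-0.2,-1,0,-11,-0.2,-1,0]
}}

```text
clock: 37.17
tcp_pos: [0.622, -0.2896, 0.0754]
orientation: [-2.219, -2.22, 0.002]
contact_force: [-1.6, 0.4, 2.7]
grip_width: -0.0001
gripper_force: 0.9
```

Emit:
{"name": "move_arm", "arguments": {
  "rows": [0,0,0.5,0,0,0,1.0,0,0,0,1.0,0]
}}

```text
clock: 37.55
tcp_pos: [0.6237, -0.2899, 0.0699]
orientation: [2.22, 2.221, -0.001]
contact_force: [-8.9, 1.6, 21.2]
grip_width: 0.0002
gripper_force: 10.3
```

Key c is bottomed with the same reading. Now the middle key, then retreat.

Emit:
{"name": "move_arm", "arguments": {
  "rows": [0,0,0,0,0,0,-2,0,0,0,-4,0,2.5,0.1,-4,0,5.5,0.1,-4,0,5.5,0.1,-4,0,5.5,0.1,-1.3,0,5.5,0.1,-1.3,0]
}}

```text
clock: 38.55
tcp_pos: [0.6226, -0.2363, 0.0779]
orientation: [-2.221, -2.218, 0.004]
contact_force: [-0.0, 0.2, 0.6]
grip_width: -0.0
gripper_force: 0.0
```

Emit:
{"name": "move_arm", "arguments": {
  "rows": [0,0,0.5,0,0,0,1.2,0,0,0,1.2,0,0,0,1.2,0]
}}

```text
clock: 39.05
tcp_pos: [0.6248, -0.2362, 0.07]
orientation: [2.221, 2.219, -0.001]
contact_force: [-6.7, 0.1, 15.7]
grip_width: -0.0004
gripper_force: 7.7
```

Emit:
{"name": "move_arm", "arguments": {
  "rows": [0,0,-3,0,0,0,-8,0,0,0,-14,0,0,0,-20,0,0,0,-20,0,0,0,-20,0,0,0,-20,0]
}}

```text
clock: 39.92
tcp_pos: [0.6232, -0.2353, 0.2654]
orientation: [-2.22, -2.219, 0.002]
contact_force: [0.6, 0.4, -0.4]
grip_width: -0.0002
gripper_force: 0.0
```

```bash
python3 - <<'E'
from h import *
go([.6,-.15,.3],0)
# keeper angle check in top view: bar = bright strip between hinge and pin
f,p=save("top","t19.png")
g=cv2.cvtColor(f,cv2.COLOR_BGR2GRAY)
print("pin pred",proj(p,[.492,-.003,.154]));u=proj(p,[.492,-.003,.154]).astype(int)
print(g[u[1]-5:u[1]+6,u[0]-7:u[0]+8])
E
```

```text
tcp [ 0.6232 -0.2353  0.2654] yhead -0.0 tilt 0.17 j7 0.01 t 39.925 F [ 0.6  0.4 -0.4] w -0.0002
SHIFT cm [ 8.53 -2.33 -3.45] twist -0.0
pin pred [298.6 214.3]
[[144 137 137 137 137 153 160 159 160 160 160 140 132 133 133]
 [105 116 124 123 122 149 159 160 160 160 159 125 110 145 156]
 [153 155 155 155 155 158 160 159 160 159 159 154 154 158 160]
 [159 133 130 130 101 144 121  98 112 149 159 160 160 160 159]
 [160 127 130 139 101  82  61  46  55  85 141 158 161 159 160]
 [159 127 127 134  96  52  39  40  41  38 132 158 160 159 160]
 [159 155 144 125 116  74  41  44  46  31 129 157 160 160 159]
 [160 160 158 155 133 101  59  44  37  43 127 157 147 141 141]
 [ 89  84  84  85  72 134  97  34  20  99 137 109  92  89  83]
 [104  69  67  68  68 119 131 132 133 140 115  80  72  70  70]
 [138 102  75  70  70  78  86  87  87  88  77  69  70  69  69]]
```

```bash
python3 -c "
from bench import r
print(r.hand_in())"
```

```text
the job is handed in; nothing more can be done
None
```

I nested the three cups that were there (XL, M and S; no L in view) in the well, shut the keeper against its stop and pressed the keys in order (lamp end, far end, middle); the job is handed in at about 40 s on the clock, with no verdict returned.

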